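# Load the jar carrier and slide it to the scale stop

## Task

Slide the empty jar carrier along its rail to the middle click-stop and, while it rests there, stand the square jar and the wide round jar in the pockets that fit them. Then push the loaded carrier along to the end click-stop beside the kitchen scale. Leave the tall slim jar, the scale, the spoon rest and the skewer where they are.

Things in the scene. Friction and masses are not known exactly. Their poses are not given: they have to be found in the camera images.
- rail: Fixed low steel rail, 60 mm wide, 410 mm long, 24 mm high (end caps 28). Origin: centre of its underside at the middle click-stop; y along the rail, x across, z up. Click-stops at y = -110, 0 and +110 mm, each a pair of low cross ridges on top and, on the counter either side, a bright steel tab (8 mm high) reaching 75 mm from the centre line.
- carrier (a joint): Place in m of the jar carrier along the rail's +y: 0 at the middle click-stop, +-0.110 at the end ones, hard ends at +-0.113; it starts at +0.035 to +0.085, empty, between stops. It slides with about 0.6 N of friction and stays where left. A sprung pawl needs about 4 N to climb into or out of a click-stop and pulls the carrier in over the last 4 mm.
- carrier_mid (a point): Middle of the top of the carrier, 70 mm above the counter; axes as the rail's. The carrier is an aluminium block captive on the rail, 90 mm across it (x), 170 mm along it (y), from 30 to 70 mm above the counter, with a round and a square pocket open upwards. A dark pointer line on each flank marks its middle.
- plate_plus (a point): Centre of the outer face of the carrier's push plate at its +y end, 89 mm from the carrier's middle and 75 mm above the counter. The plate is upright steel, across the rail, 60 mm wide, 4 mm thick, from 30 to 105 mm above the counter: push on it to slide the carrier to -y.
- plate_minus (a point): The same for the like push plate at the carrier's -y end: push on it to slide the carrier to +y.
- pocket_round (a point): Centre of the floor of the carrier's round pocket (74 mm diameter, 35 mm deep, 4 mm chamfer), 35 mm above the counter, 42 mm from the carrier's middle towards the rail's -y. Axes parallel to the rail's.
- pocket_square (a point): Centre of the floor of the carrier's square pocket (63 x 63 mm, sides parallel to the rail's x and y, 35 mm deep, 4 mm chamfer), 35 mm above the counter, 42 mm from the carrier's middle towards the rail's +y. Axes parallel to the rail's.
- jar_square: Closed square jar, white ceramic with a flush wooden lid, 54 x 54 mm, 90 mm high (lid the top 17 mm), 0.18 to 0.35 kg. Straight sides, x and y axes square to them. Origin: centre of its underside, z up. 
- jar_round: Closed wide round jar, white ceramic with a flush wooden lid, 66 mm diameter, 90 mm high, straight sides, 0.18 to 0.35 kg. Origin: centre of its underside, z up. 
- jar_tall: Bystander: closed tall slim round jar of the same materials, 52 mm diameter, 130 mm high. The three jars stand in a row between robot and rail, in any order. Origin: centre of its underside, z up. 
- scale: Bystander: loose aluminium kitchen scale, 170 x 140 mm, with a flat round pan 128 mm across, 39 mm high in all. It lies beyond one end of the rail, +y or -y: that end's click-stop is the goal. Origin: centre of its underside, z up. 
- spoon_rest: Bystander: loose white ceramic spoon rest, a rectangular tray about 175 x 94 mm, 18 mm high, beyond the other end of the rail. Origin on its underside in the middle of the tray.
- skewer: Bystander: loose flat stainless shawarma skewer with wooden handle, 322 mm long, 34 mm high at the round collar, lying roughly along the rail on its far side. Origin on its underside, 155 mm from the handle's end; x points to the tip.
Not all that is in view belongs to the job. What is shaped like the jar_square but blue is not meant.

How it is judged (in metres and radians):
On the way, in this order (a step that is already met when the one before it is completed fails the run):
1. the carrier rests in the middle click-stop (within 5 mm) (value of joint carrier between -0.005 and 0.005 m and velocity of joint carrier between -0.01 and 0.01 m/s), for 0.2 s.
2. with the carrier still in the middle click-stop, both jars stand released in their pockets (value of joint carrier between -0.006 and 0.006 m and horizontal distance between jar_square and pocket_square below 0.008 m and z of jar_square in the frame of pocket_square between -0.005 and 0.005 m and angle between each of jar_square, jar_round's own z axis and vertical below 0.1 rad and horizontal distance between jar_round and pocket_round below 0.008 m and z of jar_round in the frame of pocket_round between -0.005 and 0.005 m and contact force between the fingers and jar_square below 0.1 N and contact force between the fingers and jar_round below 0.1 N), for 0.2 s.
At the end, for the whole second after the job is handed in: The carrier rests within 5 mm of the end click-stop on the scale's side, and the square and the wide round jar stand still and upright (within 0.1 rad) on the floors of their own pockets (within 8 mm sideways, 5 mm in height) (horizontal distance between jar_square and pocket_square below 0.008 m and z of jar_square in the frame of pocket_square between -0.005 and 0.005 m and angle between each of jar_square, jar_round's own z axis and vertical below 0.1 rad and horizontal distance between jar_round and pocket_round below 0.008 m and z of jar_round in the frame of pocket_round between -0.005 and 0.005 m and velocity of joint carrier between -0.01 and 0.01 m/s and ((y of scale in the frame of rail above 0 m and value of joint carrier between 0.105 and 0.115 m) or (y of scale in the frame of rail below 0 m and value of joint carrier between -0.115 and -0.105 m)) and linear speed of each of jar_square, jar_round below 0.02 m/s); the robot touches nothing.
It fails at once if the tall slim jar moved more than 30 mm (distance of jar_tall from where it was at the start of the episode above 0.03 m).
It fails at once if the scale moved more than 30 mm (distance of scale from where it was at the start of the episode above 0.03 m).
It fails at once if the spoon rest moved more than 30 mm (distance of spoon_rest from where it was at the start of the episode above 0.03 m).
It fails at once if the skewer moved more than 30 mm (distance of skewer from where it was at the start of the episode above 0.03 m).
It also fails if it takes over 69 s, if anything falls off the work surface, if the arm or the gripper's body presses on something with over 40 N, if the wrist force passes 120 N, or if a joint passes its speed limit or range.

## Robot

A 7-joint arm with a two-finger parallel gripper is mounted at the origin on the work surface. World frame = base frame: x ahead of the robot, y to its left, z up, the work surface at z = 0. Lengths are in mm, angles in degrees, forces in N, time in s.
With the tool pointing down it reaches from about 375 to 925 mm from the base axis. Payload 3.1 kg.
Tool frame: the origin (TCP) lies midway between the tips of the shut fingers; the grasp point (between the pads) lies 19 mm behind it (manip.hold_point_z is the distance from the TCP to the grasp point, in mm); z points along the fingers, y is the line along which they close (so a half turn about z gives the same grasp; the last joint's range is limited). The gripper opens to 85 mm and grips with 20 to 120 N. Pads are 22 mm wide; open, the fingers measure 114 mm over their backs; the gripper's body (76 mm by 85 mm) begins 54 mm behind the grasp point. The pads swing forward as they close: fully open they stand 13 mm farther back than shut.
Start: joints at [-81.291, 21.939, 2.515, 91.553, -1.026, 66.532, -2.859], TCP at [160.663, 629.833, 231.269] pointing down, gripper open.
Joint ranges: [-149.38, 149.38], [-23.57, 123.04], [-84.95, 90], [0, 143.3], [-89.99, 269.99], [3.08, 112.72], [-163.45, 163.45]. Speed limits (degrees/s): [159.86, 159.86, 180, 180, 180, 180, 180].

## Interface

Orientations are given as [roll, pitch, yaw] about the fixed x, y, z axes, in that order (R = Rz(yaw) Ry(pitch) Rx(roll)).
In Python, from rig import status, read_camera, calibration, manip gives the robot as it stands.
- The arm moves only by the tool drive_tool, never from a script. Its argument "steps" is one flat list of numbers, 6 for each row, row after row: the shift along the world's x, y, z in units of 0.025 m (1.0 is 0.025 m), then the turn, a rotation vector about the world's x, y, z in units of 0.08 rad (1.0 is 0.08 rad). A call has 1 to 8 rows; each row shifts and turns the commanded pose from where the row before left it; what a row does not reach is not made up. A row lasts 1/10 s, in which the tool goes at most 50 mm and 8.59 degrees, less where a joint would pass 70% of its speed; a pose out of reach is approached as far as the arm can. A call with a number of a shift or a turn outside -1 to 1 is refused whole. A call with a gripper value outside its range is refused whole. "fingers" is the gripper command: -1 is shut, 1 is fully open, values between are in proportion, set as the call begins (left out, the last holds). The fingers move at their own pace and stop on an object; "grip_force" is the grip in N (left out, the last holds). Time passes only in rows, so rows that do not move let the fingers close. It gives the time, the measured TCP pose, the force, the opening and the grip force at its end, in the units of the state.
- status.observe(): the state, without advancing time (a new reading comes with each control period).
- read_camera(name): name is "scene" or "top"; returns (picture, depth): 384x512x3 uint8, blue, green, red; 384x512 float32, mm along the optical axis (not along the pixel's ray), 0 where there is no reading.
- calibration(name): a dict with "camera_matrix" (3x3 intrinsics, pixels), "cam_to_world" (4x4, takes a point from camera to world coordinates). Camera axes: x right, y up, looking along -z (the intrinsics and any distortion apply to the point x, -y, -z); pixel columns grow to the right and rows downward; lengths in mm; the calibration is good to about 2 mm. A picture is of the moment at which its call begins. calibration takes no time and is no camera call.
- manip.close_job(): hands the job in; it is judged then, once.
The state is a dict: "time": time; "joints": joint angles; "dq": joint speeds; "joint_efforts": joint torques, N m; "eef_pos": TCP position; "tcp_rot": TCP orientation; "contact_force": force on the tool from outside, world axes, zero at the start; "ft_torque": the same for the moment, N m; "finger_gap": finger opening in mm; "grip_force": force on a finger pad.
Only numpy, scipy, OpenCV 4.12 (cv2) and the standard library are available. Lean on these libraries where they do the work, as an engineer would, in place of code of your own. Each camera call takes 0.05 s, during which the arm holds its last target. There are 200 camera calls.

## Working session

There is one attempt and no reset: what is moved stays moved. The work goes in short steps, Python scripts to look and compute and a tool call to move; the robot and the scene stay as the last step left them, time stands still between calls to the robot, and variables do not carry over. Pictures are saved under pics/ and viewed, at most 10 in all, crops included, and the job is handed in when it is done.

Besides the shell and the picture viewer there is one more tool, called after ">>>" by a JSON object that holds its "method" and its "body". drive_tool: Moves the arm, as the interface text tells. Its arguments: {"type":"object","properties":{"steps":{"type":"array"},"fingers":{"type":"number"},"grip_force":{"type":"number"}},"required":["steps"]}

```bash
ls; mkdir -p pics; cat > h.py <<'E'
import numpy as np, cv2
from rig import status, read_camera, calibration, manip
def grab(n):
    p,d=read_camera(n); np.savez(f'{n}.npz',p=p,d=d); return p,d
def load(n):
    z=np.load(f'{n}.npz'); return z['p'],z['d']
def cloud(n,d):
    c=calibration(n); K=np.array(c['camera_matrix']); T=np.array(c['cam_to_world'])
    v,u=np.mgrid[:d.shape[0],:d.shape[1]]
    P=np.stack([(u-K[0,2])/K[0,0]*d,-(v-K[1,2])/K[1,1]*d,-d,np.ones_like(d)],-1)
    return (P@T.T)[...,:3]
def ray(n,u,v,z):
    c=calibration(n); K=np.array(c['camera_matrix']); T=np.array(c['cam_to_world'])
    r=T[:3,:3]@np.array([(u-K[0,2])/K[0,0],-(v-K[1,2])/K[1,1],-1]); o=T[:3,3]
    return o+r*(z-o[2])/r[2]
E
python3 - <<'E'
from h import *
for n in('top','scene'):
    p,d=grab(n); cv2.imwrite(f'pics/{n}1.png',p); c=calibration(n); print(n,{k:np.round(v,3).tolist() for k,v in c.items()})
s=status.observe();print(s['time'],s['tcp_rot'],s['finger_gap'],manip.hold_point_z)
E
```

```text
pics
top {'camera_matrix': [[419.255, 0.0, 252.737], [0.0, 419.255, 188.308], [0.0, 0.0, 1.0]], 'cam_to_world': [[0.017, 0.981, -0.193, 348.199], [-1.0, 0.013, -0.018, -9.695], [-0.015, 0.193, 0.981, 1156.61], [0.0, 0.0, 0.0, 1.0]]}
scene {'camera_matrix': [[368.781, 0.0, 248.882], [0.0, 368.781, 194.322], [0.0, 0.0, 1.0]], 'cam_to_world': [[-0.241, -0.808, 0.538, 986.466], [0.971, -0.206, 0.124, 111.272], [0.011, 0.552, 0.834, 754.516], [0.0, 0.0, 0.0, 1.0]]}
0.1 [-1.79860829e+02  7.55193932e-03  1.65693202e+02] 85.29539305378277 18.700000000000003
```

View pics/top1.png

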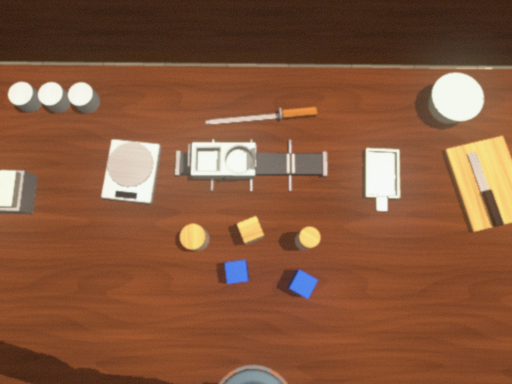

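View pics/scene1.png

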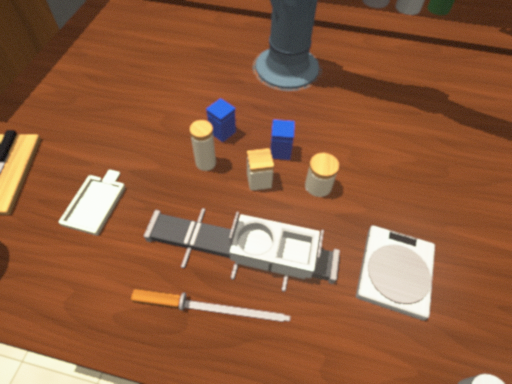

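The top view (image up is +x, left is +y) shows the scale at (130,170), the +y end, so the goal is +0.110. The carrier is at (223,160) and the rail runs from 178 to 327 px. The lids are round (193,237), square (250,230) and tall (309,237). The blue blocks are decoys.

```bash
python3 - <<'E'
from h import *
p,d=load('top'); C=cloud('top',d); hsv=cv2.cvtColor(p,cv2.COLOR_BGR2HSV)
v,u=np.mgrid[:384,:512]
# lids
for n,(uu,vv),h in(('round',(193,237),90),('square',(250,230),90),('tall',(309,237),130)):
    w=(abs(u-uu)<22)&(abs(v-vv)<22)&(abs(C[...,2]-h)<8)&(hsv[...,1]>80)&(hsv[...,2]>140)
    vs,us=np.nonzero(w); q=np.array([ray('top',a,b,h)[:2] for a,b in zip(us,vs)],np.float32)
    r=cv2.minAreaRect(q); e=cv2.minEnclosingCircle(q)
    print(n,len(q),np.median(C[w][:,2]),'mean',q.mean(0),'rect',r,'circ',e)
# carrier top
w=(u>170)&(u<275)&(v>130)&(v<190)&(abs(C[...,2]-70)<8)
vs,us=np.nonzero(w); q=np.array([ray('top',a,b,70)[:2] for a,b in zip(us,vs)],np.float32)
print('carrier',len(q),np.median(C[w][:,2]),cv2.minAreaRect(q))
# rail top
w=(u>165)&(u<340)&(v>140)&(v<185)&(abs(C[...,2]-26)<8)
vs,us=np.nonzero(w); q=np.array([ray('top',a,b,25)[:2] for a,b in zip(us,vs)],np.float32)
print('rail',len(q),cv2.minAreaRect(q), q.min(0),q.max(0))
c=p[120:210,160:345]; cv2.imwrite('pics/c1.png',cv2.resize(c,None,fx=4.3,fy=4.3,interpolation=cv2.INTER_CUBIC))
# scale, skewer z sanity
print(C[165,130],C[114,281])
E
```

```text
round 529 89.1199930941134 mean [430.84772 161.5091 ] rect ((430.8599853515625, 160.71701049804688), (63.32311248779297, 64.08924102783203), 0.9115943908691406) circ ((431.0648193359375, 161.64015197753906), 33.02280044555664)
square 448 88.78310239825294 mean [451.20038   15.388527] rect ((451.2860412597656, 15.432334899902344), (53.91654968261719, 53.74040222167969), 22.77397346496582) circ ((452.00360107421875, 14.841129302978516), 36.47929382324219)
tall 351 128.85769025969694 mean [ 430.8287  -130.19514] rect ((430.8791809082031, -130.24850463867188), (48.53598403930664, 48.96898651123047), 0.8672667741775513) circ ((430.8580627441406, -130.22494506835938), 25.546384811401367)
carrier 1026 68.48312724367668 ((639.4971923828125, 92.80075073242188), (96.94161987304688, 173.57635498046875), 2.6763224601745605)Traceback (most recent call last):
  File "<stdin>", line 16, in <module>
  File "h.py", line 13, in ray
    c=calibration(n); K=np.array(c['camera_matrix']); T=np.array(c['cam_to_world'])
ValueError: time passes only in moves, steps and waits
```

```bash
sed -i 's/^from rig.*/from rig import status, read_camera, calibration as _cal, manip\nimport functools\ncalibration=functools.lru_cache(None)(_cal)/' h.py
python3 - <<'E'
from h import *
p,d=load('top'); C=cloud('top',d)
v,u=np.mgrid[:384,:512]
w=(u>165)&(u<340)&(v>140)&(v<185)&(abs(C[...,2]-26)<8)
vs,us=np.nonzero(w); q=np.array([ray('top',a,b,25)[:2] for a,b in zip(us,vs)],np.float32)
r=cv2.minAreaRect(q);print('rail',len(q),r, cv2.boxPoints(r).round(1).tolist())
m=C[(u>165)&(u<340)&(v>140)&(v<185)]
# centre line by y slices
for y in range(-150,-9,20):
    s=q[abs(q[:,1]-y)<10]; print(y,s[:,0].min().round(1),s[:,0].max().round(1),end='; ')
w=(u>170)&(u<275)&(v>130)&(v<190)&(abs(C[...,2]-98)<9); print('plates',C[w].round(0).tolist()[:60:3])
c=p[120:210,160:345]; cv2.imwrite('pics/c1.png',cv2.resize(c,None,fx=4.3,fy=4.3,interpolation=cv2.INTER_CUBIC))
E
```

```text
rail 2291 ((641.2723388671875, 17.697265625), (84.84013366699219, 422.329833984375), 2.621656894683838) [[589.2000122070312, 226.6999969482422], [608.5999755859375, -195.1999969482422], [693.2999877929688, -191.3000030517578], [674.0, 230.60000610351562]]
-150 612.7 670.2; -130 612.5 672.7; -110 612.3 672.6; -90 612.0 672.3; -70 611.8 672.1; -50 611.5 671.8; -30 611.2 671.6; -10 613.7 671.4; plates [[671.0, 181.0, 103.0], [668.0, 178.0, 103.0], [668.0, 177.0, 95.0], [666.0, 177.0, 92.0], [660.0, 178.0, 103.0], [657.0, 180.0, 104.0], [659.0, 5.0, 105.0], [659.0, 177.0, 90.0], [656.0, 177.0, 91.0], [649.0, 177.0, 103.0], [646.0, 179.0, 107.0], [645.0, 180.0, 100.0], [645.0, 5.0, 106.0], [643.0, 5.0, 104.0], [636.0, 179.0, 103.0], [633.0, 179.0, 102.0], [631.0, 179.0, 103.0], [628.0, 179.0, 102.0], [624.0, 178.0, 107.0], [622.0, 179.0, 103.0]]
```

View pics/c1.png

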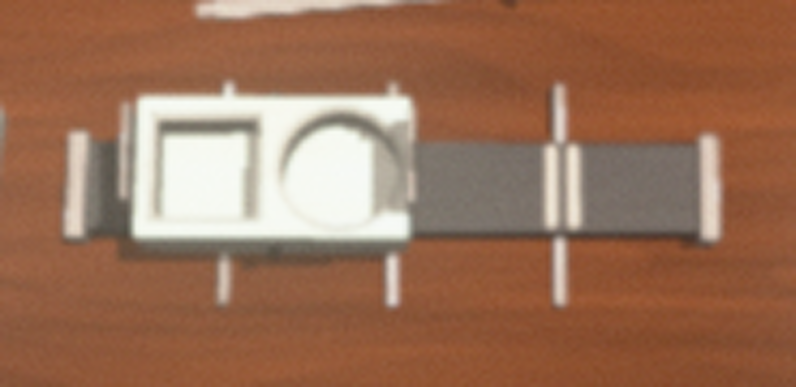

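Crop: the tabs run (229,80)-(222,305), (393,82)-(391,305) and (559,84)-(559,305). The end caps' outer edges are at x=65 and 721. The carrier spans 132 to 411.

```bash
python3 - <<'E'
from h import *
g=lambda x,y,z:ray('top',160+(x+.5)/4.3-.5,120+(y+.5)/4.3-.5,z)[:2].round(1)
for x0,y0,x1,y1 in((229,80,222,305),(393,82,391,305),(559,84,559,305)):
    a,b=g(x0,y0,8),g(x1,y1,8); print('tab',a,b,(a+b)/2)
a=(g(68,131,28)+g(64,242,28))/2; b=(g(719,133,28)+g(721,242,28))/2; print('caps',a,b,(a+b)/2,np.linalg.norm(a-b),np.degrees(np.arctan2(-(a-b)[0],(a-b)[1])))
c=np.array([g(*q,70) for q in((135,95),(413,96),(411,241),(131,241))]); print('carrier',c.tolist(),c.mean(0))
print('plates',g(124,150,105),g(410,150,105))
E
```

```text
tab [718.3 127.6] [565.7 126.8] [642.  127.2]
tab [718.2  18.3] [567.2  17. ] [642.7   17.65]
tab [718.1 -91.9] [568.7 -91.8] [643.4  -91.85]
caps [638.85 228.45] [ 643.6 -194. ] [641.225  17.225] 422.47670349973146 0.6442028273119973
carrier [[687.7, 179.1], [689.2, 4.1], [595.8, 3.9], [593.5, 177.3]] [641.55  91.1 ]
plates [642.  178.1] [644.2   5. ]
```

Rail origin is about (642, 17.6), yaw about 0.5°, and the carrier is at about +74 mm. I'll drive to the +y side of the carrier with the fingers shut and the closing line along x.

>>> {"method": "drive_tool", "body": {"steps": [1,-0.8,0,0,0,-0.9,1,-0.8,0,0,0,-0.9,1,-0.8,0,0,0,-0.9,1,-0.8,0,0,0,-0.9,1,-0.8,0,0,0,-0.9,1,-0.8,0,0,0,-0.9,1,-0.8,0,0,0,-0.9,1,-0.8,0,0,0,-0.9], "fingers": -1}}

```text
time: 0.9
eef_pos: [362.9, 467.7, 231.4]
tcp_rot: [180.0, -0.0, 132.3]
contact_force: [0.5, -0.5, 0.4]
finger_gap: -0.4
grip_force: 0.0
```

>>> {"method": "drive_tool", "body": {"steps": [1,-0.8,0,0,0,-0.9,1,-0.8,0,0,0,-0.9,1,-0.8,0,0,0,-0.9,1,-0.8,0,0,0,-0.9,1,-0.8,0,0,0,-0.9,1,-0.8,0,0,0,-0.9,1,-0.8,0,0,0,-0.9,1,-0.8,0,0,0,-0.9]}}

```text
time: 1.7
eef_pos: [562.3, 307.4, 231.5]
tcp_rot: [180.0, -0.0, 99.3]
contact_force: [0.2, -0.5, -0.5]
finger_gap: -0.1
grip_force: 0.0
```

>>> {"method": "drive_tool", "body": {"steps": [0.8,-1,-0.8,0,0,-0.5,0.8,-1,-0.8,0,0,-0.5,0.8,-1,-0.8,0,0,-0.5,0.7,-0.8,-0.8,0,0,-0.4,0,0,-0.9,0,0,0,0,0,-0.9,0,0,0,0,0,-0.9,0,0,0,0,0,-0.9,0,0,0]}}

```text
time: 2.5
eef_pos: [638.8, 213.1, 60.5]
tcp_rot: [180.0, 0.0, 90.8]
contact_force: [0.7, 0.9, -0.7]
finger_gap: -0.6
grip_force: 0.0
```

>>> {"method": "drive_tool", "body": {"steps": [0,-0.3,0,0,0,0,0,-0.3,0,0,0,0,0,-0.2,0,0,0,0,0,-0.1,0,0,0,0,0,-0.1,0,0,0,0]}}

```text
time: 3.0
eef_pos: [639.4, 190.0, 63.0]
tcp_rot: [179.8, -0.1, 90.9]
contact_force: [-0.6, -0.3, 0.4]
finger_gap: -0.1
grip_force: 0.0
```

>>> {"method": "drive_tool", "body": {"steps": [0,-0.3,0,0,0,0,0,-0.3,0,0,0,0,0,-0.3,0,0,0,0,0,-0.3,0,0,0,0,0,-0.3,0,0,0,0,0,-0.3,0,0,0,0,0,-0.3,0,0,0,0,0,-0.2,0,0,0,0]}}

```text
time: 3.8
eef_pos: [638.2, 132.0, 61.3]
tcp_rot: [180.0, -0.1, 90.9]
contact_force: [0.4, 7.3, -1.3]
finger_gap: 0.3
grip_force: 0.0
```

```bash
cat > look.py <<'E'
import sys
from h import *
# carrier y from top view: top-surface outline (z 70) and rail mid tab
p,d=grab('top'); C=cloud('top',d); v,u=np.mgrid[:384,:512]
w=(u>165)&(u<340)&(v>130)&(v<190)&(abs(C[...,2]-70)<6)&(p.min(-1)>120)
print('n',w.sum(),'y range',np.percentile(C[w][:,1],[0.5,2,98,99.5]).round(1),'x',np.percentile(C[w][:,0],[1,99]).round(1))
if len(sys.argv)>1: cv2.imwrite('pics/'+sys.argv[1],cv2.resize(p[110:270,160:345],None,fx=3.7,fy=3.7,interpolation=cv2.INTER_CUBIC))
s=status.observe(); print(s['eef_pos'],s['contact_force'])
E
python3 look.py c2.png
```

```text
n 928 y range [-53.8 -51.2 113.9 115.3] x [596.8 687.3]
[638.18039919 132.13869766  61.26169288] [-0.26631599  1.3042353  -0.5785691 ]
```

View pics/c2.png

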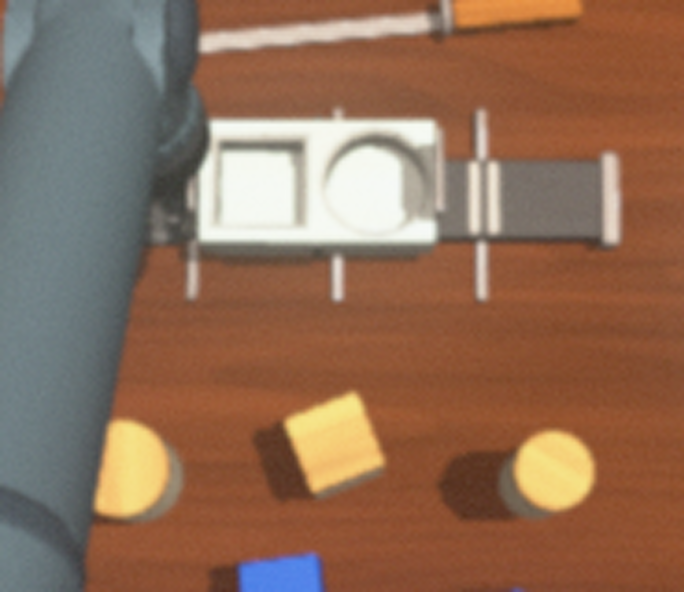

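The carrier is near +14 mm, with the gripper behind its +y plate at about 10.5 mm TCP offset. Next I'll push slowly into the stop.

>>> {"method": "drive_tool", "body": {"steps": [0.1,-0.1,0,0,0,0,0,-0.1,0,0,0,0,0,-0.08,0,0,0,0,0,-0.08,0,0,0,0,0,-0.08,0,0,0,0,0,-0.06,0,0,0,0,0,0,0,0,0,0]}}

```text
time: 4.55
eef_pos: [640.6, 118.8, 61.1]
tcp_rot: [-180.0, 0.1, 91.0]
contact_force: [0.8, 0.4, -1.0]
finger_gap: 0.1
grip_force: 0.0
```

```bash
python3 look.py
```

```text
n 937 y range [-67.  -64.7 100.7 102. ] x [597.1 687.3]
[640.55798284 118.504904    61.09838696] [0.19312629 2.12268668 0.03313719]
```

>>> {"method": "drive_tool", "body": {"steps": [0,0.6,0,0,0,0,0,0.8,0,0,0,0,0,0,1,0,0,0,0,0,1,0,0,0,0,0,1,0,0,0,0,0.5,1,0,0,0,0,0,0,0,0,0], "fingers": 1}}

```text
time: 5.3
eef_pos: [643.8, 170.3, 165.9]
tcp_rot: [179.5, -0.2, 91.1]
contact_force: [0.8, 0.4, 0.5]
finger_gap: 85.6
grip_force: 0.0
```

```bash
python3 look.py; python3 - <<'E'
from h import *
p,d=grab('scene'); cv2.imwrite('pics/s2.png',cv2.resize(p[195:300,130:350],None,fx=3.6,fy=3.6,interpolation=cv2.INTER_CUBIC))
E
```

```text
n 978 y range [-67.1 -66.8 101.7 102.9] x [597.2 687.1]
[642.3183659  169.09273681 163.59396358] [-0.33732589  0.47524887 -1.22606556]
```

View pics/s2.png

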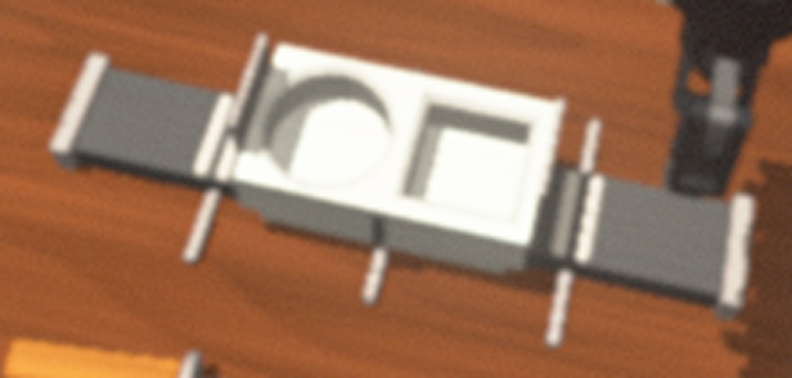

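Scene crop: the flank pointer at (378,228) appears to line up with the middle tab running (383,250)-(370,300). Checking it in numbers.

```bash
python3 - <<'E'
from h import *
f=lambda x,y:(130+(x+.5)/3.6-.5,195+(y+.5)/3.6-.5)
for q in((379,222),(377,238)):
    for z in np.arange(35,75,1.):
        P=ray('scene',*f(*q),z)
        if abs(P[0]-686.5)<1.3: print('pointer',P.round(1))
for q in((383,252),(377,275),(370,300),(205,200),(190,260),(592,123),(553,343)): print(q,ray('scene',*f(*q),8).round(1))
for q in((277,44),(562,100),(528,247),(234,179)): print('corner',ray('scene',*f(*q),70).round(1))
E
```

```text
pointer [685.4  14.5  45. ]
pointer [685.9  14.6  46. ]
pointer [686.3  14.8  47. ]
pointer [686.7  14.9  48. ]
pointer [687.1  15.   49. ]
pointer [687.6  15.2  50. ]
(383, 252) [687.9  16.8   8. ]
(377, 275) [702.8  17.1   8. ]
(370, 300) [718.7  17.2   8. ]
(205, 200) [681.8 -97.5   8. ]
(190, 260) [720.9 -93.3   8. ]
(592, 123) [570.9 123.    8. ]
(553, 343) [717.8 126.2   8. ]
corner [599.1 -72.1  70. ]
corner [594.7 102.2  70. ]
corner [690.3 101.3  70. ]
corner [690.8 -68.6  70. ]
```

The carrier is within 2 mm of the middle stop, so it is in. Now the square jar at (451, 15), yaw 22.8°.

>>> {"method": "drive_tool", "body": {"steps": [-0.95,-0.77,0,0,0,0.6,-0.95,-0.77,0,0,0,0.6,-0.95,-0.77,0,0,0,0.6,-0.95,-0.77,0,0,0,0.6,-0.95,-0.77,0,0,0,0.6,-0.95,-0.77,0,0,0,0.6,-0.95,-0.77,0,0,0,0.6,-0.95,-0.77,0,0,0,0.5], "fingers": 1, "grip_force": 40}}

```text
time: 6.2
eef_pos: [448.1, 11.8, 159.6]
tcp_rot: [-179.8, 0.0, 112.6]
contact_force: [-0.2, -0.4, 0.0]
finger_gap: 85.6
grip_force: 0.0
```

>>> {"method": "drive_tool", "body": {"steps": [0,0,0,0,0,0]}}

```text
time: 6.3
eef_pos: [445.1, 9.5, 158.8]
tcp_rot: [-179.6, -0.1, 112.2]
contact_force: [-0.5, -0.7, -0.6]
finger_gap: 85.5
grip_force: 0.0
```

>>> {"method": "drive_tool", "body": {"steps": [0,0,0,0,0,0,0,0,0,0,0,0]}}

```text
time: 6.5
eef_pos: [451.0, 13.8, 160.9]
tcp_rot: [-180.0, 0.0, 112.5]
contact_force: [0.6, 0.3, 0.5]
finger_gap: 85.6
grip_force: 0.0
```

>>> {"method": "drive_tool", "body": {"steps": [0,0.06,-0.6,0,0,0.05,0,0,-0.8,0,0,0,0,0,-0.8,0,0,0,0,0,-0.8,0,0,0,0,0,-0.7,0,0,0,0,0,-0.6,0,0,0,0,0,-0.3,0,0,0,0,0,0,0,0,0]}}

```text
time: 7.3
eef_pos: [450.3, 15.2, 45.1]
tcp_rot: [-179.8, 0.0, 112.8]
contact_force: [-0.6, 0.2, -0.7]
finger_gap: 85.3
grip_force: 0.0
```

>>> {"method": "drive_tool", "body": {"steps": [0,0,0,0,0,0,0,0,0,0,0,0,0,0,0,0,0,0,0,0,0,0,0,0,0,0,0,0,0,0,0,0,0,0,0,0], "fingers": -1, "grip_force": 40}}

```text
time: 7.9
eef_pos: [452.0, 15.1, 47.2]
tcp_rot: [179.9, 0.0, 112.8]
contact_force: [-0.1, 0.7, 6.6]
finger_gap: 53.4
grip_force: 42.8
```

>>> {"method": "drive_tool", "body": {"steps": [0,0,0.8,0,0,0,0,0,1,0,0,0,0,0,1,0,0,0,0,0,1,0,0,0,0,0,0.8,0,0,0]}}

```text
time: 8.4
eef_pos: [449.4, 14.5, 161.5]
tcp_rot: [-179.9, -0.0, 112.7]
contact_force: [0.1, -0.2, -2.6]
finger_gap: 53.6
grip_force: 43.6
```

>>> {"method": "drive_tool", "body": {"steps": [0.8,0.2,0,0,0,-0.6,1,0.25,0,0,0,-0.7,1,0.25,0,0,0,-0.7,1,0.25,0,0,0,-0.7,1,0.25,0,0,0,-0.7,1,0.25,0,0,0,-0.7,1,0.2,0,0,0,-0.5,0.8,0.1,0,0,0,-0.24]}}

```text
time: 9.2
eef_pos: [640.2, 59.5, 159.2]
tcp_rot: [-179.8, 0.0, 90.6]
contact_force: [0.5, -0.2, -2.2]
finger_gap: 53.8
grip_force: 43.7
```

>>> {"method": "drive_tool", "body": {"steps": [0,0,0,0,0,0,0,0,0,0,0,0,0,0,0,0,0,0,0,0,0,0,0,0]}}

```text
time: 9.6
eef_pos: [639.2, 58.1, 160.8]
tcp_rot: [-179.9, -0.0, 90.5]
contact_force: [1.1, 0.3, -2.4]
finger_gap: 53.6
grip_force: 43.7
```

```bash
python3 - <<'E'
from h import *
for n in('top','scene'): p,d=grab(n); 
ps=load('scene')[0][150:300,180:380]; cv2.imwrite('pics/s3.png',cv2.resize(ps,None,fx=3.8,fy=3.8,interpolation=cv2.INTER_CUBIC))
s=status.observe(); print(s['eef_pos'],s['tcp_rot'],s['finger_gap'])
# jar in scene: white below lid, depth cloud
p,d=load('scene'); C=cloud('scene',d)
w=(abs(C[...,0]-642)<50)&(abs(C[...,1]-59)<50)&(C[...,2]>112)&(C[...,2]<195)&(p.min(-1)>100)
q=C[w]; print(len(q),np.percentile(q,[2,50,98],axis=0).round(1).tolist())
E
```

```text
[639.80875834  58.40498145 161.25241103] [-1.79958947e+02 -2.25019800e-02  9.05473380e+01] 53.64861178029857
388 [[654.5, 29.1, 118.7], [666.7, 60.4, 144.6], [668.0, 81.7, 189.2]]
```

View pics/s3.png

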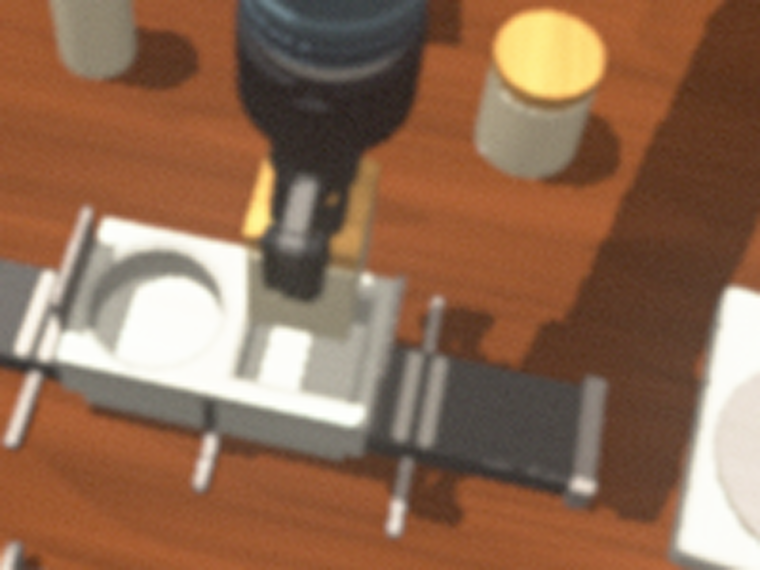

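The jar hangs upright over the square pocket, with its front bottom edge from about (247,318) to (350,338) in the crop. The round jar is untouched.

```bash
python3 - <<'E'
from h import *
f=lambda x,y:(180+(x+.5)/3.8-.5,150+(y+.5)/3.8-.5)
for q in((247,318),(350,338),(363,250)): print(ray('scene',*f(*q),116).round(1))
for q in((361,410),(101,222),(60,360)): print('carrier',ray('scene',*f(*q),70).round(1))
E
```

```text
[664.4  29.9 116. ]
[662.6  83.3 116. ]
[610.5  79.2 116. ]
carrier [679.1  95.6  70. ]
carrier [602.2 -72.   70. ]
carrier [690.4 -67.   70. ]
```

>>> {"method": "drive_tool", "body": {"steps": [0.09,0.02,-0.4,0,0,0,0,0,-0.6,0,0,0,0,0,-0.5,0,0,0,0,0,-0.4,0,0,0,0,0,-0.4,0,0,0,0,0,-0.4,0,0,0,0,0,-0.3,0,0,0,0,0,0,0,0,0]}}

```text
time: 10.5
eef_pos: [641.8, 59.0, 84.6]
tcp_rot: [-179.8, 0.0, 90.6]
contact_force: [0.1, -0.4, -2.3]
finger_gap: 53.7
grip_force: 43.8
```

>>> {"method": "drive_tool", "body": {"steps": [0,0,-0.04,0,0,0,0,0,-0.04,0,0,0,0,0,-0.04,0,0,0]}}

```text
time: 10.8
eef_pos: [643.5, 59.1, 83.9]
tcp_rot: [179.9, -0.0, 90.6]
contact_force: [-0.6, -0.3, -2.6]
finger_gap: 53.3
grip_force: 43.8
```

>>> {"method": "drive_tool", "body": {"steps": [0,0,-0.06,0,0,0,0,0,0,0,0,0]}}

```text
time: 11.0
eef_pos: [643.4, 59.2, 82.4]
tcp_rot: [179.9, -0.0, 90.6]
contact_force: [-0.6, 0.0, -0.5]
finger_gap: 53.4
grip_force: 43.7
```

>>> {"method": "drive_tool", "body": {"steps": [0,0,-0.03,0,0,0,0,0,0,0,0,0,0,0,0,0,0,0,0,0,0,0,0,0,0,0,0,0,0,0], "fingers": 1}}

```text
time: 11.5
eef_pos: [643.0, 59.1, 81.1]
tcp_rot: [180.0, -0.0, 90.6]
contact_force: [-0.1, 0.3, 0.7]
finger_gap: 85.3
grip_force: 0.0
```

>>> {"method": "drive_tool", "body": {"steps": [0,0,0.6,0,0,0,0,0,0.8,0,0,0,0,0,0.9,0,0,0,0,0,0.9,0,0,0]}}

```text
time: 11.9
eef_pos: [643.1, 58.9, 163.0]
tcp_rot: [180.0, -0.0, 90.5]
contact_force: [0.1, 0.1, 0.3]
finger_gap: 85.2
grip_force: 0.0
```

>>> {"method": "drive_tool", "body": {"steps": [-1,0.5,0,0,0,0,-1,0.5,0,0,0,0,-1,0.5,0,0,0,0,-1,0.5,0,0,0,0,-1,0.5,0,0,0,0,-1,0.5,0,0,0,0,-1,0.5,0,0,0,0,-0.8,0.4,0,0,0,0]}}

```text
time: 12.7
eef_pos: [446.9, 157.3, 162.0]
tcp_rot: [180.0, -0.1, 90.6]
contact_force: [-0.1, 0.2, 0.4]
finger_gap: 85.6
grip_force: 0.0
```

>>> {"method": "drive_tool", "body": {"steps": [-0.6,0.2,0,0,0,0,0,0,0,0,0,0,0,0,0,0,0,0,0,0,0,0,0,0]}}

```text
time: 13.1
eef_pos: [434.4, 161.1, 161.7]
tcp_rot: [179.9, -0.0, 90.5]
contact_force: [0.5, -0.6, 0.4]
finger_gap: 85.3
grip_force: 0.0
```

```bash
python3 - <<'E'
from h import *
p,d=grab('scene'); C=cloud('scene',d)
cv2.imwrite('pics/s4.png',cv2.resize(p[110:290,200:360],None,fx=3.3,fy=3.3,interpolation=cv2.INTER_CUBIC))
s=status.observe(); print(s['time'],s['eef_pos'],s['tcp_rot'][2])
hsv=cv2.cvtColor(p,cv2.COLOR_BGR2HSV); w=(abs(C[...,0]-642)<50)&(abs(C[...,1]-59)<50)&(abs(C[...,2]-125)<8)&(hsv[...,1]>80)
vs,us=np.nonzero(w); q=np.array([ray('scene',a,b,125)[:2] for a,b in zip(us,vs)],np.float32); print(len(q),np.median(C[w][:,2]) if len(q) else 0,cv2.minAreaRect(q) if len(q) else 0)
E
```

```text
13.15 [434.30079919 161.02229479 161.56205715] 90.46592038495423
701 125.39345285634454 ((646.1167602539062, 55.85646057128906), (57.035423278808594, 53.47325897216797), 0.7908980250358582)
```

View pics/s4.png

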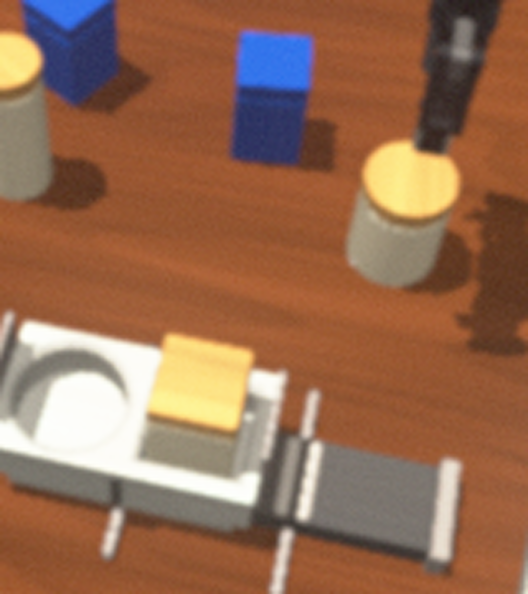

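The square jar is seated at (197,390) with its lid at z = 125 mm. The round jar stands below the gripper. Next I descend and grip it.

>>> {"method": "drive_tool", "body": {"steps": [-0.13,0.02,-0.6,0,0,0,0,0,-0.8,0,0,0,0,0,-0.8,0,0,0,0,0,-0.8,0,0,0,0,0,-0.7,0,0,0,0,0,-0.6,0,0,0,0,0,-0.35,0,0,0,0,0,0,0,0,0]}}

```text
time: 13.95
eef_pos: [429.4, 161.2, 43.7]
tcp_rot: [-179.9, 0.1, 90.5]
contact_force: [0.3, 1.4, 1.1]
finger_gap: 85.3
grip_force: 0.0
```

>>> {"method": "drive_tool", "body": {"steps": [0,0,0,0,0,0,0,0,0,0,0,0,0,0,0,0,0,0,0,0,0,0,0,0,0,0,0,0,0,0], "fingers": -1, "grip_force": 40}}

```text
time: 14.45
eef_pos: [431.2, 162.5, 45.8]
tcp_rot: [179.8, -0.1, 90.6]
contact_force: [1.5, -0.2, 5.5]
finger_gap: 65.3
grip_force: 45.3
```

>>> {"method": "drive_tool", "body": {"steps": [0,0,0.8,0,0,0,0,0,1,0,0,0,0,0,1,0,0,0,0,0,1,0,0,0,0,0,1,0,0,0,0,0,0.6,0,0,0,0,-0.6,0,0,0,0,0,-0.8,0,0,0,0]}}

```text
time: 15.25
eef_pos: [428.2, 126.6, 178.8]
tcp_rot: [-179.9, 0.0, 90.7]
contact_force: [-0.7, -1.1, -3.7]
finger_gap: 65.0
grip_force: 45.7
```

>>> {"method": "drive_tool", "body": {"steps": [1,-1,0,0,0,0,1,-1,0,0,0,0,1,-1,0,0,0,0,1,-1,0,0,0,0,1,-1,0,0,0,0,1,-0.6,0,0,0,0,1,-0.3,0,0,0,0,0.8,-0.1,0,0,0,0]}}

```text
time: 16.05
eef_pos: [623.3, -26.5, 177.2]
tcp_rot: [-179.7, 0.1, 90.3]
contact_force: [-0.5, 0.8, -1.4]
finger_gap: 65.1
grip_force: 45.9
```

>>> {"method": "drive_tool", "body": {"steps": [0.6,-0.1,0,0,0,0,0,0,0,0,0,0,0,0,0,0,0,0,0,0,0,0,0,0,0,0,0,0,0,0]}}

```text
time: 16.55
eef_pos: [638.3, -25.4, 179.2]
tcp_rot: [-179.9, -0.0, 90.6]
contact_force: [-0.6, 0.7, -2.9]
finger_gap: 65.1
grip_force: 46.0
```

>>> {"method": "drive_tool", "body": {"steps": [0.17,0.02,-0.6,0,0,0,0,0,-0.8,0,0,0,0,0,-0.6,0,0,0,0,0,-0.4,0,0,0,0,0,-0.4,0,0,0,0,0,-0.5,0,0,0,0,0,-0.4,0,0,0,0,0,0,0,0,0]}}

```text
time: 17.35
eef_pos: [642.5, -24.7, 85.3]
tcp_rot: [-179.8, -0.0, 90.6]
contact_force: [-0.2, 0.4, -2.3]
finger_gap: 65.1
grip_force: 46.0
```

>>> {"method": "drive_tool", "body": {"steps": [0,0,-0.06,0,0,0,0,0,0,0,0,0]}}

```text
time: 17.55
eef_pos: [644.4, -25.1, 86.2]
tcp_rot: [179.9, 0.0, 90.6]
contact_force: [-0.1, -0.1, -2.2]
finger_gap: 65.4
grip_force: 46.0
```

>>> {"method": "drive_tool", "body": {"steps": [0,0,-0.06,0,0,0,0,0,-0.06,0,0,0,0,0,0,0,0,0]}}

```text
time: 17.85
eef_pos: [643.9, -24.8, 82.8]
tcp_rot: [180.0, -0.0, 90.6]
contact_force: [-1.4, 0.0, -3.1]
finger_gap: 64.9
grip_force: 46.0
```

>>> {"method": "drive_tool", "body": {"steps": [0,0,-0.05,0,0,0,0,0,0,0,0,0]}}

```text
time: 18.05
eef_pos: [643.8, -24.9, 81.4]
tcp_rot: [-180.0, -0.0, 90.6]
contact_force: [-0.2, 0.6, -3.2]
finger_gap: 65.1
grip_force: 46.0
```

>>> {"method": "drive_tool", "body": {"steps": [0,0,-0.05,0,0,0,0,0,0,0,0,0]}}

```text
time: 18.25
eef_pos: [644.1, -24.9, 81.0]
tcp_rot: [180.0, -0.0, 90.6]
contact_force: [-1.9, 0.6, 1.6]
finger_gap: 65.1
grip_force: 46.2
```

Seated; release and rise.

>>> {"method": "drive_tool", "body": {"steps": [0,0,0,0,0,0,0,0,0,0,0,0,0,0,0,0,0,0,0,0,0,0,0,0,0,0,0,0,0,0], "fingers": 1}}

```text
time: 18.75
eef_pos: [644.0, -24.9, 80.3]
tcp_rot: [180.0, 0.0, 90.6]
contact_force: [-0.3, -0.0, 0.3]
finger_gap: 85.3
grip_force: 0.0
```

>>> {"method": "drive_tool", "body": {"steps": [0,0,0.6,0,0,0,0,0,0.8,0,0,0,0,0,0.9,0,0,0,0,0,0.9,0,0,0,0,-0.6,0,0,0,0,0,-1,0,0,0,0,0,-1,0,0,0,0,0,-1,0,0,0,0]}}

```text
time: 19.55
eef_pos: [643.4, -116.8, 160.3]
tcp_rot: [-180.0, 0.0, 90.5]
contact_force: [-0.1, -0.4, -0.1]
finger_gap: 85.4
grip_force: 0.0
```

>>> {"method": "drive_tool", "body": {"steps": [0,-0.4,0,0,0,0,0,0,0,0,0,0,0,0,0,0,0,0], "fingers": -1}}

```text
time: 19.85
eef_pos: [643.9, -123.9, 160.0]
tcp_rot: [-180.0, -0.1, 90.6]
contact_force: [0.0, -0.1, 0.1]
finger_gap: 43.9
grip_force: 0.0
```

```bash
python3 - <<'E'
from h import *
p,d=grab('scene'); C=cloud('scene',d)
cv2.imwrite('pics/s5.png',cv2.resize(p[150:300,140:350],None,fx=3.6,fy=3.6,interpolation=cv2.INTER_CUBIC))
s=status.observe(); print(s['time'],s['eef_pos'],s['tcp_rot'][2])
hsv=cv2.cvtColor(p,cv2.COLOR_BGR2HSV)
for y in(59,-25):
    w=(abs(C[...,0]-642)<50)&(abs(C[...,1]-y)<40)&(abs(C[...,2]-125)<8)&(hsv[...,1]>80)
    vs,us=np.nonzero(w); q=np.array([ray('scene',a,b,125)[:2] for a,b in zip(us,vs)],np.float32); print(len(q),np.median(C[w][:,2]) if len(q) else 0,cv2.minAreaRect(q) if len(q) else 0)
E
```

```text
19.9 [ 644.15865564 -122.78958813  159.92100776] 90.6831097172589
711 125.32983242895443 ((646.5516357421875, 55.96232986450195), (57.91046905517578, 53.68616485595703), 0.7733719944953918)
806 125.3734857453826 ((646.145751953125, -27.44729995727539), (68.01466369628906, 64.99266052246094), 44.047142028808594)
```

View pics/s5.png

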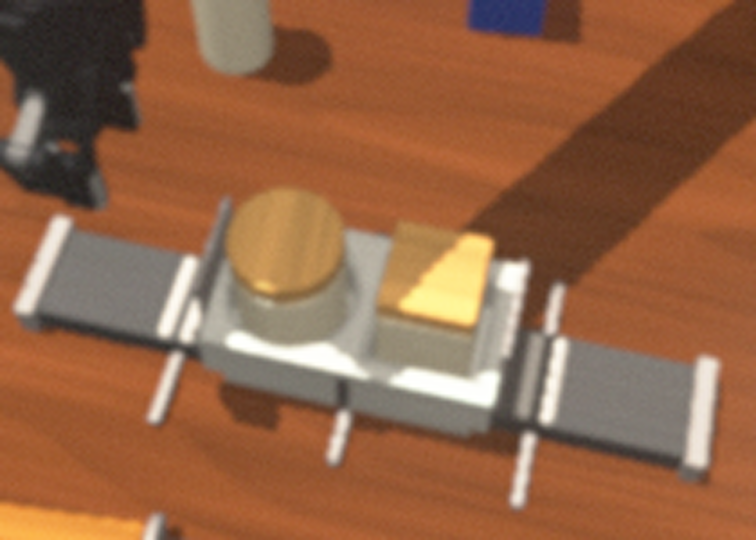

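Both jars are seated (lids at z = 125.4, 83.4 mm apart) and the pointer is still on the middle tab. Next I push on the -y plate.

>>> {"method": "drive_tool", "body": {"steps": [-0.05,0,-0.8,0,0,0,0,0,-0.9,0,0,0,0,0,-0.9,0,0,0,0,0,-0.8,0,0,0,0,0,-0.5,0,0,0,0,0.4,0,0,0,0,0,0.4,0,0,0,0,0,0.3,0,0,0,0]}}

```text
time: 20.7
eef_pos: [644.0, -95.0, 64.0]
tcp_rot: [179.9, -0.1, 90.7]
contact_force: [0.8, 0.1, -0.1]
finger_gap: 0.2
grip_force: 0.0
```

>>> {"method": "drive_tool", "body": {"steps": [0,0.2,0,0,0,0,0,0.2,0,0,0,0,0,0.2,0,0,0,0,0,0.2,0,0,0,0,0,0.2,0,0,0,0,0,0.2,0,0,0,0,0,0.2,0,0,0,0,0,0.2,0,0,0,0]}}

```text
time: 21.5
eef_pos: [643.0, -56.5, 63.4]
tcp_rot: [180.0, -0.1, 90.6]
contact_force: [-0.8, -0.4, 3.7]
finger_gap: -0.2
grip_force: 0.0
```

>>> {"method": "drive_tool", "body": {"steps": [0,0.25,0,0,0,0,0,0.25,0,0,0,0,0,0.25,0,0,0,0,0,0.25,0,0,0,0,0,0.25,0,0,0,0,0,0.25,0,0,0,0,0,0.25,0,0,0,0,0,0.25,0,0,0,0]}}

```text
time: 22.3
eef_pos: [642.6, -6.5, 63.2]
tcp_rot: [-180.0, -0.0, 90.6]
contact_force: [-1.9, -1.5, 6.1]
finger_gap: 0.0
grip_force: 0.0
```

>>> {"method": "drive_tool", "body": {"steps": [-0.05,0.2,0,0,0,0,0,0.2,0,0,0,0,0,0.2,0,0,0,0,0,0.15,0,0,0,0,0,0.15,0,0,0,0,0,0.15,0,0,0,0,0,0.1,0,0,0,0,0,0.05,0,0,0,0]}}

```text
time: 23.1
eef_pos: [641.8, 18.2, 63.2]
tcp_rot: [179.9, 0.3, 90.3]
contact_force: [-0.5, -2.4, 4.8]
finger_gap: 0.0
grip_force: 0.0
```

>>> {"method": "drive_tool", "body": {"steps": [0,0.05,0,0,0,0,0,0.05,0,0,0,0,0,0,0,0,0,0]}}

```text
time: 23.4
eef_pos: [641.7, 25.7, 63.1]
tcp_rot: [180.0, -0.0, 90.6]
contact_force: [-1.0, -1.4, 5.7]
finger_gap: -0.0
grip_force: 0.0
```

```bash
python3 look.py; python3 - <<'E'
from h import *
p,d=grab('scene'); C=cloud('scene',d); hsv=cv2.cvtColor(p,cv2.COLOR_BGR2HSV)
w=(abs(C[...,0]-642)<60)&(abs(C[...,1]-120)<130)&(abs(C[...,2]-125)<8)&(hsv[...,1]>80)&(hsv[...,2]>100)
n,l,st,ce=cv2.connectedComponentsWithStats(w.astype(np.uint8))
for i in range(1,n):
    if st[i,4]>100: print(st[i,4],ray('scene',*ce[i],125).round(1),C[l==i][:,1].min().round(),C[l==i][:,1].max().round())
E
```

```text
n 151 y range [141.3 143.6 213.5 213.7] x [597.4 685. ]
[641.77780912  25.70101848  63.15286505] [-0.23866429 -1.21532901  5.88800028]
838 [646.5  82.8 125. ] 51.0 115.0
762 [646. 166. 125.] 139.0 193.0
```

The shift from the middle stop is about 110 mm in both views. I'll retreat and check.

>>> {"method": "drive_tool", "body": {"steps": [0,-0.2,0,0,0,0,0,-0.6,0,0,0,0,0,-0.8,0,0,0,0,0,0,1,0,0,0,0,0,1,0,0,0,0,0,1,0,0,0,0,-1,1,0,0,0,0,-1,0,0,0,0]}}

```text
time: 24.3
eef_pos: [643.4, -65.0, 165.7]
tcp_rot: [179.7, -0.0, 90.7]
contact_force: [1.1, -1.1, 0.4]
finger_gap: -0.1
grip_force: 0.0
```

>>> {"method": "drive_tool", "body": {"steps": [0,-1,0,0,0,0,0,-1,0,0,0,0,0,0,0,0,0,0,0,0,0,0,0,0,0,0,0,0,0,0]}}

```text
time: 24.8
eef_pos: [641.0, -113.1, 161.7]
tcp_rot: [-179.9, -0.1, 90.7]
contact_force: [0.0, 0.6, -0.8]
finger_gap: 0.2
grip_force: 0.0
```

```bash
python3 look.py; python3 - <<'E'
from h import *
p,d=grab('scene'); C=cloud('scene',d); hsv=cv2.cvtColor(p,cv2.COLOR_BGR2HSV)
cv2.imwrite('pics/s6.png',p)
w=(abs(C[...,0]-642)<60)&(abs(C[...,1]-120)<130)&(abs(C[...,2]-125)<8)&(hsv[...,1]>80)&(hsv[...,2]>100)
n,l,st,ce=cv2.connectedComponentsWithStats(w.astype(np.uint8))
for i in range(1,n):
    if st[i,4]>100: print(st[i,4],ray('scene',*ce[i],125).round(1),np.median(C[l==i][:,2]).round(1))
E
```

```text
n 671 y range [ 44.5  45.1 212.1 213.1] x [596.1 686.4]
[ 641.29437248 -112.69191956  161.93699722] [0.64642942 0.10213928 0.15361879]
838 [646.5  81.8 125. ] 125.3
765 [646.1 165.3 125. ] 125.2
```

View pics/s6.png

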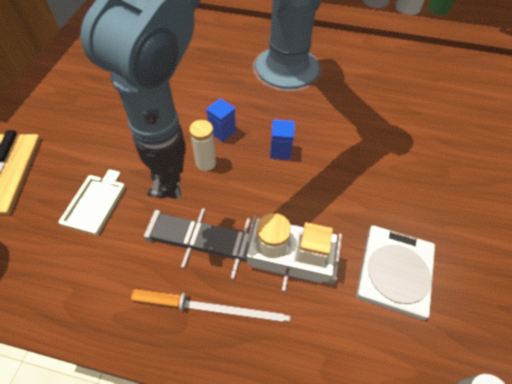

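The carrier is at the end stop beside the scale, with its pointer by the tab at (287,280). Both jars are seated, the bystanders are in place, and the arm is clear.

```bash
python3 -c "
from rig import manip; print(manip.close_job())"
```

```text
the job is handed in; nothing more can be done
None
```

The job is handed in; no verdict came back. At my last check the carrier was in the +y click-stop beside the scale (about 110 mm from the middle stop), both jars were seated in their own pockets, the bystanders looked unmoved, and the arm was clear.

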